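# Unclip and open the parts crate

## Robot

A 6-joint arm with a two-finger parallel gripper is mounted at the origin on a cart in front of the work surface, level with it; the furniture and walls round the work are solid. World frame = base frame: x ahead of the robot, y to its left, z up, the work surface at z = 0. Lengths are in mm, angles in rad, forces in N, time in s.
With the tool pointing down it reaches from about 325 to 775 mm from the base axis. Payload 5.5 kg.
Tool frame: the origin (TCP) lies at the very end of the fingers, on their centre line; the grasp point (between the pads) lies 19 mm behind it; z points along the fingers, y is the line along which they close (so a half turn about z gives the same grasp; the last joint's range is limited). The gripper opens to 85 mm and grips with 20 to 120 N. Pads are 22 mm wide; open, the fingers measure 114 mm over their backs; the gripper's body (76 mm by 85 mm) begins 54 mm behind the grasp point. The pads swing forward as they close: fully open they stand 13 mm farther back than shut.
Start: joints at [1.185, 0.091, 1.231, -0, 1.82, -0.057], TCP at [193.749, 567.871, 231.275] pointing down, gripper open.
Joint ranges: [-2.87, 2.87], [-0.86, 2.18], [0.17, 2.46], [-1.51, 4.65], [0.06, 2.69], [-2.65, 2.65]. Speed limits (rad/s): [2.57, 2.57, 3.01, 3.14, 3.14, 3.14].

## Interface

Orientations are given as a unit quaternion [w, x, y, z].
In Python, from workcell import robot gives the robot as it stands.
- The arm moves only by the shell command python3 -m jog 'ROWS' [FORCE]. ROWS is JSON, a list of rows, each a list of 5 numbers: the finger opening in cm, from 0 to 8.54, then the shift along the tool's x, y, z in cm, then the turn about the tool's z in rad. A call has 1 to 20 rows; each row is the pose to reach, as a shift and turn from the pose commanded when the call began, along the tool's axes at that moment; what a row does not reach only later rows make up. A row lasts 1/8 s, in which the tool goes at most 62.5 mm and 10.7 degrees, less where a joint would pass 70% of its speed; a pose out of reach is approached as far as the arm can. A call with a gripper value outside its range is refused whole. The fingers move at their own pace and stop on an object; FORCE is the grip in N (left out, the last holds). Time passes only in rows, so rows that repeat a pose let the fingers close. It gives the time, the measured TCP pose, the force, the opening and the grip force at its end, in the units of the state.
- robot.get_obs(): the state, without advancing time (a new reading comes with each control period).
- robot.grab_frame(name): name is "scene" or "side" or "wrist"; returns a dict with "pixels" (420x560x3 uint8, red, green, blue), "depth" (420x560 float32, mm along the optical axis (not along the pixel's ray), 0 where there is no reading), "intrinsics" (3x3 intrinsics, pixels), "dist_coeffs" ([k1, k2, p1, p2, k3] as OpenCV has them; the pictures are not rectified), "xyz" and "rotation" of the camera in the world. Camera axes: x right, y up, looking along -z (the intrinsics and any distortion apply to the point x, -y, -z); pixel columns grow to the right and rows downward; lengths in mm; the calibration is good to about 2 mm. A picture is of the moment at which its call begins.
- robot.hand_in(): hands the job in; it is judged then, once.
Trained networks look in the newest picture that a camera, given by its name, has taken for a name from the list of things; names that differ only in an ending like _2 or _b are one class to them, and where a whole thing is asked for, a point or a joint stands for the part that bears it (a point fixed in the world has none). Each returns a list of dicts, best first, with "conf" (0 to 1); they miss things now and then, are a little off and sometimes report something else, mostly with a low value. They report only what shows in the picture. A call takes as long as a camera call.
- robot.boxes_of(camera, target): "pixel" ([row, column] in pixels, amid what is visible of it).
The state is a dict: "time": time; "q": joint angles; "qvel": joint speeds; "effort": joint torques, N m; "eef_pos": TCP position; "tool_rot": TCP orientation; "wrist_force": force on the tool from outside, world axes, zero at the start; "wrist_torque": the same for the moment, N m; "grip_width": finger opening in mm; "gripper_force": force on a finger pad.
Only numpy, scipy, OpenCV 4.12 (cv2) and the standard library are available. Lean on these libraries where they do the work, as an engineer would, in place of code of your own. Each camera call takes 0.05 s, during which the arm holds its last target. There are 200 camera calls.

## Task

Open the small parts crate: flip both sprung clips outward and down off the lid, then lift the lid off by its handle and, keeping it about level, set it down gently - no dropping - flat with the handle up, wholly on the black rubber mat. Leave the clips hanging open, and do not disturb the jar, the tape roll and the small black case that stand around.

Things in the scene. Friction and masses are not known exactly. Their poses are not given: they have to be found in the camera images.
- crate_rim (a point): Centre of the crate's mouth, at rim height. The crate is an open-topped grey plastic box fixed to the bench, 104 (its x) x 126 (its y) x 85 mm high, walls 4 mm; its x axis runs across, its y axis along the long side from clip 2 to clip 1, z up. The bench lies 79 to 85 mm below this point (thin bench mats raise it in places). It holds a reel and a jar, both lower than the rim.
- clip_1 (a joint): Angle of the steel bale clip on the crate's +y end. 0 = shut (upright, hooked over the lid edge), grows as it swings outward and down, 2.4 = stop, hanging open beside the wall. An over-centre spring holds it: below about 0.75 it snaps back shut, beyond about 0.85 it flies open by itself. Pushing the tab outward takes about 3 to 4 N, most at the start.
- clip_2 (a joint): The same for the clip on the crate's -y end.
- clip_1_hinge (a point): Pivot of clip 1, on the crate frame: on the crate's +y axis, 70 mm from the crate centre and 25 mm below the rim. Axes as the crate's; the pivot runs along the crate's x. It stays in place.
- clip_2_hinge (a point): Pivot of clip 2, 70 mm from the crate centre towards the crate's -y, 25 mm below the rim; axes as the crate's. It stays in place.
- clip_1_tab (a point): Centre of clip 1's upright thumb tab, a plate 40 mm long (along crate x), 3 mm thick, 20 mm high with a rolled top edge, 43.5 mm from the pivot; the clip ends 56 mm from the pivot. Below the tab a hook plate reaches 11 mm inward over the lid edge, 2 mm above the lid; its top lies 34 mm above the pivot. Moves with the clip.
- clip_2_tab (a point): The same point on clip 2.
- lid_handle (a point): Centre of the lid's bridge handle: a black bar 70 mm long (along lid x), 12 mm wide (lid y), 11 mm high, on two posts. The grey lid is a plate 110 (x) x 130 (y) x 5 mm, 0.18 kg; its top lies 22.5 mm and the underside of its plate 27.5 mm below this point. Under the plate a plug 88 x 110 x 6 mm sits loosely in the crate's mouth (4 mm play all round). z up. With the lid on the crate this point is 27.5 mm above the rim; with the lid flat on the mat it is 33.5 mm above the mat.
- lid: The lid itself; origin at the centre of the underside of its plate, axes as lid_handle.
- mat_top (a point): Centre of the top face of the black rubber mat, 150 (its x, roughly away from the robot) x 180 (its y) mm, 8 mm thick, fixed to the bench on the crate's left or right. x and y along its sides, z up.
- jar: Small white jar with a red screw lid, 37 mm across, 46 mm high, standing behind the work; origin at the centre of its foot. To be left alone.
- tape: Roll of green tape lying flat, 72 mm across, 19 mm high; origin at the centre of its underside. To be left alone.
- case: Small black case, 57 x 75 x 32 mm; origin at the centre of its underside. To be left alone.

How it is judged:
By the outcome, as a careful person would: the job done as asked, in the order asked, and still so for the second after the job is handed in, with the robot touching nothing.
It also fails if it takes over 61 s, if anything falls off the work surface, if the arm or the gripper's body presses on something with over 40 N, if the wrist force passes 120 N, or if a joint passes its speed limit or range.

## Working session

There is one attempt and no reset: what is moved stays moved. The work goes in short steps, Python scripts to look and compute and a shell command to move; the robot and the scene stay as the last step left them, time stands still between calls to the robot, and variables do not carry over. Pictures are saved under pics/ and viewed, at most 10 in all, crops included, and the job is handed in when it is done.

```bash
mkdir -p pics; cat > h.py <<'E'
import numpy as np, cv2, json
from workcell import robot
def world(f,px,depth=None,z=None):
    r,c=px; K=np.array(f["intrinsics"]);d=np.array(f["dist_coeffs"])
    u=cv2.undistortPoints(np.array([[[c,r]]],float),K,d)[0,0]
    R=np.array(f["rotation"]).reshape(3,3) if np.size(f["rotation"])==9 else None
    if R is None:
        from scipy.spatial.transform import Rotation
        q=f["rotation"]; R=Rotation.from_quat([q[1],q[2],q[3],q[0]]).as_matrix()
    ray=R@np.array([u[0],-u[1],-1]); p=np.array(f["xyz"])
    if z is not None: return p+ray*(z-p[2])/ray[2]
    if depth is None:
        w=f["depth"][int(r)-2:int(r)+3,int(c)-2:int(c)+3]; w=w[w>0]; depth=np.median(w) if w.size else 0
    return p+ray*depth
def cloud(f):
    K=np.array(f["intrinsics"]);d=np.array(f["dist_coeffs"]);H,W=f["depth"].shape
    cc,rr=np.meshgrid(np.arange(W),np.arange(H))
    u=cv2.undistortPoints(np.stack([cc,rr],-1).reshape(-1,1,2).astype(float),K,d).reshape(H,W,2)
    from scipy.spatial.transform import Rotation
    q=np.array(f["rotation"]); R=q.reshape(3,3) if q.size==9 else Rotation.from_quat([q[1],q[2],q[3],q[0]]).as_matrix()
    ray=np.stack([u[...,0],-u[...,1],-np.ones((H,W))],-1)@R.T
    P=np.array(f["xyz"])+ray*f["depth"][...,None]; P[f["depth"]<=0]=np.nan
    return P
def save(f,n): cv2.imwrite("pics/"+n,cv2.cvtColor(f["pixels"],cv2.COLOR_RGB2BGR))
E
python3 - <<'E'
from h import *
o=robot.get_obs(); print(o["eef_pos"],o["tool_rot"],o["time"])
for cam in ["scene","side","wrist"]:
    f=robot.grab_frame(cam); save(f,cam+"0.png"); print(cam,np.round(f["xyz"]),np.shape(f["rotation"]))
    for t in ["clip_1_tab","lid_handle","mat_top","jar","tape","case","lid"]:
        for b in robot.boxes_of(cam,t)[:3]:
            print(" ",t,round(b["conf"],2),np.round(b["pixel"]),np.round(world(f,b["pixel"])))
E
```

```text
[193.639256   567.59638214 230.11262222] [-2.15215490e-04  1.63671027e-01  9.86514464e-01 -9.79918630e-04] 0.0
scene [-275. 1204.  686.] (4,)
  lid_handle 0.51 [188. 350.] [440.  34.  92.]
  mat_top 0.84 [255. 252.] [504. 385.   7.]
  mat_top 0.42 [265. 183.] [602. 530.   8.]
  jar 0.53 [208. 349.] [421.  60.  42.]
  jar 0.47 [215. 244.] [640. 264.  32.]
  tape 0.83 [267. 180.] [604. 537.   6.]
  case 0.94 [297. 246.] [363. 557.  36.]
  lid 0.68 [188. 348.] [438.  45.  94.]
side [  95. -368.  596.] (4,)
  clip_1_tab 0.71 [252. 304.] [474. 121. 102.]
  lid_handle 0.66 [282. 323.] [465.  51.  89.]
  mat_top 0.75 [223. 256.] [513. 362.   5.]
  jar 0.62 [223. 330.] [635. 239.  36.]
  tape 0.94 [178. 247.] [598. 559.   7.]
  tape 0.3 [315. 318.] [420.   2.  76.]
  case 0.89 [198. 176.] [376. 510.  36.]
  lid 0.97 [284. 326.] [467.  44.  89.]
  lid 0.52 [254. 301.] [469. 121. 100.]
  lid 0.49 [300. 351.] [468. -19. 105.]
wrist [125. 592. 374.] (4,)
  mat_top 0.38 [338. 316.] [372. 547.  37.]
  case 0.87 [334. 318.] [369. 549.  38.]
```

View pics/scene0.png

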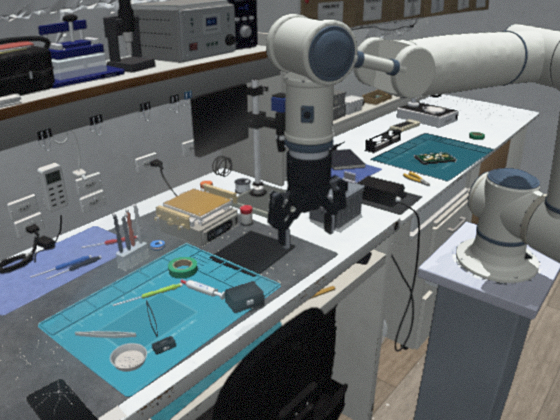

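View pics/side0.png

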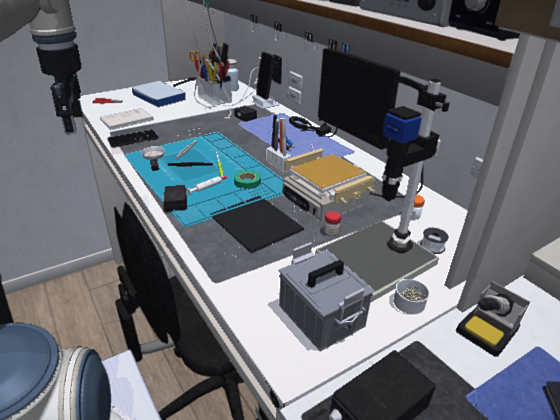

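```bash
python3 - <<'E'
from h import *
f=robot.grab_frame("side"); P=cloud(f)
c=cv2.resize(f["pixels"][215:365,250:400],(600,600),interpolation=cv2.INTER_CUBIC)
cv2.imwrite("pics/crop1.png",c[...,::-1])
reg=(P[...,0]>380)&(P[...,0]<560)&(P[...,1]>-80)&(P[...,1]<170)
z=P[...,2]
print(np.histogram(z[reg],bins=np.arange(-10,150,4)))
def rect(m,n):
    q=P[m][:,:2].astype(np.float32); print(n,len(q),cv2.minAreaRect(q),np.round(np.percentile(q,[2,98],axis=0)),np.round(np.median(P[m],axis=0)))
rect(reg&(z>80)&(z<96),"lid"); rect(reg&(z>102)&(z<135),"up")
mk=reg&(z>99)
n,l=cv2.connectedComponents(mk.astype(np.uint8))
for i in range(1,n):
    if (l==i).sum()>8: print(np.round(P[l==i].min(0)),np.round(P[l==i].max(0)),(l==i).sum(),np.round(cv2.minAreaRect(P[l==i][:,:2].astype(np.float32))[2]))
# mat: dark
g=f["pixels"].max(-1)<45
m=g&(abs(z-7)<6)&(P[...,0]>380)&(P[...,0]<660)&(P[...,1]>190)&(P[...,1]<500)
n,l,s,_=cv2.connectedComponentsWithStats(m.astype(np.uint8)); i=1+np.argmax(s[1:,4]); rect(l==i,"mat")
E
```

```text
(array([ 806,  604, 4116,  169,  143,  134,  133,  115,  124,  140,  137,
        133,  136,  116,  108,  113,  174,  200,  187,  152,   93,  201,
        150,   37, 1851, 1041,  100,   89,   85,  117,  122,  272,   11,
          0,    0,    0,    0,    0,    0]), array([-10,  -6,  -2,   2,   6,  10,  14,  18,  22,  26,  30,  34,  38,
        42,  46,  50,  54,  58,  62,  66,  70,  74,  78,  82,  86,  90,
        94,  98, 102, 106, 110, 114, 118, 122, 126, 130, 134, 138, 142,
       146]))
lid 3028 ((471.0558166503906, 52.656558990478516), (110.92788696289062, 143.8072967529297), 0.9896103739738464) [[417. -13.]
 [524. 119.]] [461.  42.  90.]
up 607 ((471.006103515625, 52.24732208251953), (69.5020751953125, 145.4697265625), 1.3847558498382568) [[437. -19.]
 [503. 123.]] [469.  49. 114.]
[450. 120.  99.] [491. 125. 116.] 151 1.0
[436.  45.  99.] [506.  59. 119.] 360 1.0
[454. -21.  99.] [494. -15. 118.] 164 2.0
mat 393 ((514.8466186523438, 361.7806701660156), (149.0216827392578, 166.8756103515625), 5.693841934204102) [[438. 275.]
 [592. 440.]] [495. 298.   6.]
```

View pics/crop1.png

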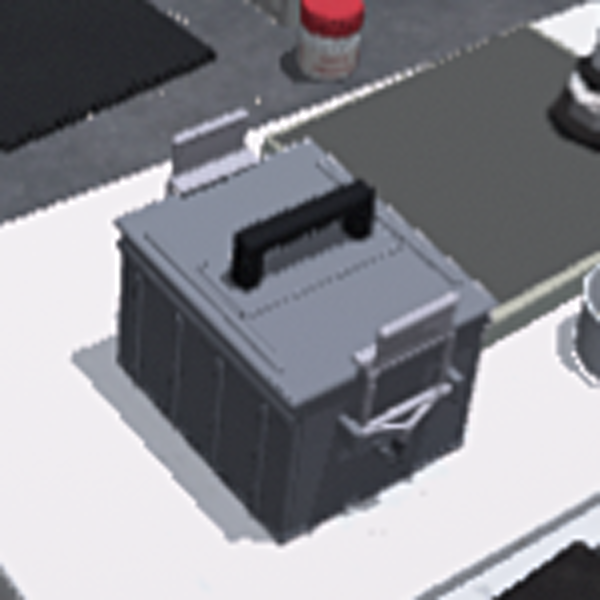

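```bash
cat >> h.py <<'E'
from scipy.spatial.transform import Rotation as Ro
def go(*targets,yaw=0.023):
    """shifts (cm) along the tool axes + turn for tool x = -(cos yaw, sin yaw)"""
    o=robot.get_obs(); q=o["tool_rot"]; R=Ro.from_quat([q[1],q[2],q[3],q[0]]).as_matrix()
    x=R.T@np.array([-np.cos(yaw),-np.sin(yaw),0]); print("t",o["time"],"turn",round(np.arctan2(x[1],x[0]),3))
    for t in targets: print(t,np.round(R.T@(np.array(t,float)-o["eef_pos"])/10,2))
E
python3 -c "
from h import *
go((471,80,220))"
```

```text
t 1.25 turn -0.352
(471, 80, 220) [-42.   -37.22   1.13]
```

```bash
python3 -m jog '[[0,-6,-5,0,0],[0,-12,-10,0,-0.1],[0,-18,-15,0,-0.2],[0,-24,-21,0,-0.3],[0,-30,-26,0,-0.35],[0,-36,-32,0,-0.35],[0,-42,-37.2,1,-0.35],[0,-42,-37.2,1,-0.35],[0,-42,-37.2,1,-0.35],[0,-42,-37.2,1,-0.35]]'
python3 - <<'E'
from h import *
f=robot.grab_frame("wrist"); save(f,"w1.png"); P=cloud(f); z=P[...,2]; print(f["xyz"])
reg=(P[...,0]>380)&(P[...,0]<560)&(P[...,1]>-80)&(P[...,1]<170)
for lo,hi in((84,95),(104,125)):
  n,l,s,_=cv2.connectedComponentsWithStats((reg&(z>lo)&(z<hi)).astype(np.uint8))
  for i in range(1,n):
    if s[i,4]>100: print(lo,s[i,4],np.round(P[l==i].min(0)),np.round(P[l==i].max(0)),cv2.minAreaRect(P[l==i][:,:2].astype(np.float32)),np.median(P[l==i][:,2]))
go((471,90,130),(471,90,98))
E
```

```text
time: 2.5
eef_pos: [472.1, 76.5, 220.5]
tool_rot: [-0.001, -0.007, 1.0, -0.001]
wrist_force: [-1.4, -0.6, 0.2]
grip_width: -0.1
gripper_force: 0.0
[399.48650476  76.12918333 362.88296402]
84 21100 [416. -17.  84.] [526. 125.  95.] ((470.7852783203125, 54.294395446777344), (109.67925262451172, 141.70098876953125), 0.4252963662147522) 89.95393043847807
104 1622 [436.  48. 104.] [505.  61. 120.] ((470.4540100097656, 54.23611831665039), (69.38005065917969, 12.218868255615234), 0.5180613398551941) 117.27493842924346
104 630 [453. -19. 104.] [493. -13. 117.] ((472.8995056152344, -15.640819549560547), (40.652164459228516, 6.212810516357422), 1.367436408996582) 114.42738672193185
104 460 [450. 122. 104.] [491. 128. 117.] ((470.4898681640625, 124.5533447265625), (40.345436096191406, 5.214369297027588), 1.518537998199463) 114.92178761367123
t 2.55 turn -0.006
(471, 90, 130) [0.02 1.14 9.09]
(471, 90, 98) [1.000e-02 1.140e+00 1.229e+01]
```

View pics/w1.png

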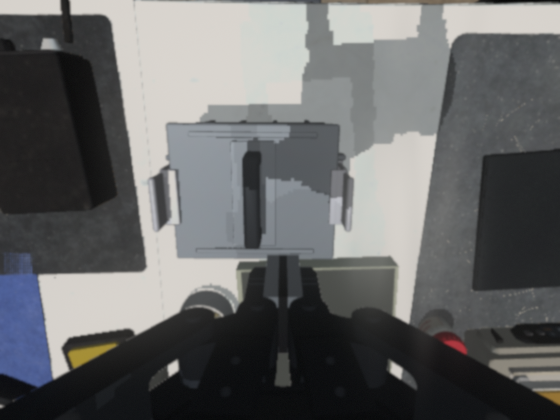

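```bash
python3 -m jog '[[0,0,1.1,5,0],[0,0,1.1,10,0],[0,0,1.1,12.2,0],[0,0,1.1,12.2,0],[0,0,2.2,12.2,0],[0,0,3.0,12.2,0]]'
python3 -m jog '[[0,0,0.8,0,0],[0,0,1.6,0.1,0],[0,0,2.4,0.3,0],[0,0,3.2,0.5,0],[0,0,4.0,0.6,0],[0,0,4.6,0.6,0],[0,0,4.9,0.6,0],[0,0,4.9,0.6,0]]'
```

```text
time: 3.3
eef_pos: [471.4, 111.2, 101.4]
tool_rot: [0.002, -0.011, 1.0, 0.0]
wrist_force: [0.9, -2.6, 2.5]
grip_width: -0.4
gripper_force: 1.5
time: 4.3
eef_pos: [469.5, 159.4, 93.4]
tool_rot: [0.0, -0.011, 1.0, 0.0]
wrist_force: [0.6, -0.2, -1.3]
grip_width: 0.0
gripper_force: 0.0
```

```bash
python3 -m jog '[[0,0,0,-5.2,0],[0,0,-5,-5.2,0],[0,0,-10,-5.2,0],[0,0,-14.1,-5.2,0],[0,0,-14.1,-5.2,0],[0,0,-14.1,-2.5,0],[0,0,-14.1,-0.4,0],[0,0,-14.1,-0.4,0],[0,0,-15.2,-0.4,0],[0,0,-16,-0.4,0],[0,0,-16.8,-0.4,0],[0,0,-17.6,-0.3,0],[0,0,-18.4,-0.1,0],[0,0,-19.2,0,0],[0,0,-20,0.1,0],[0,0,-20.8,0.1,0],[0,0,-21.1,0.1,0],[0,0,-21.1,0.1,0]]'
python3 -m jog '[[2,0,0,-5,0],[4,0,5,-10,0],[5,0,10,-13,0],[5,0,11,-13,0],[5,0,11,-13,0]]'
python3 - <<'E'
from h import *
f=robot.grab_frame("wrist"); save(f,"w2.png"); P=cloud(f); z=P[...,2]
reg=(P[...,0]>380)&(P[...,0]<560)&(P[...,1]>-110)&(P[...,1]<190)
for lo,hi in((10,80),(84,95),(100,125)):
  n,l,s,_=cv2.connectedComponentsWithStats((reg&(z>lo)&(z<hi)).astype(np.uint8))
  for i in range(1,n):
    if s[i,4]>100: print(lo,s[i,4],np.round(P[l==i].min(0)),np.round(P[l==i].max(0)),cv2.minAreaRect(P[l==i][:,:2].astype(np.float32)))
go((471,53.5,150),(471,53.5,97))
E
```

```text
time: 6.55
eef_pos: [473.9, -52.1, 92.2]
tool_rot: [-0.0, -0.01, 1.0, -0.0]
wrist_force: [-0.5, 0.4, -0.8]
grip_width: -0.0
gripper_force: 0.0
time: 7.18
eef_pos: [471.4, 58.7, 221.5]
tool_rot: [-0.0, -0.012, 1.0, -0.0]
wrist_force: [-0.1, 0.2, 0.3]
grip_width: 50.2
gripper_force: 0.0
10 4489 [ 380. -110.   10.] [499. -95.  52.] ((439.4486389160156, -103.5830307006836), (118.8543701171875, 14.992719650268555), 1.3931002616882324)
10 790 [444. -53.  19.] [502. -15.  68.] ((473.0874938964844, -34.518226623535156), (58.5694465637207, 37.428558349609375), 0.8011555671691895)
10 899 [441. 124.  20.] [499. 162.  68.] ((470.2901306152344, 143.01400756835938), (58.02299118041992, 38.23544692993164), 0.1929180920124054)
84 20345 [416. -11.  86.] [526. 119.  95.] ((470.8161315917969, 54.270286560058594), (109.65194702148438, 130.0772705078125), 0.4738392233848572)
100 1570 [436.  48. 100.] [505.  60. 120.] ((470.3709716796875, 54.389259338378906), (69.3621826171875, 11.695432662963867), 0.9879445433616638)
t 7.225 turn -0.001
(471, 53.5, 150) [ 0.02 -0.43  7.08]
(471, 53.5, 97) [ 0.   -0.42 12.38]
```

View pics/w2.png

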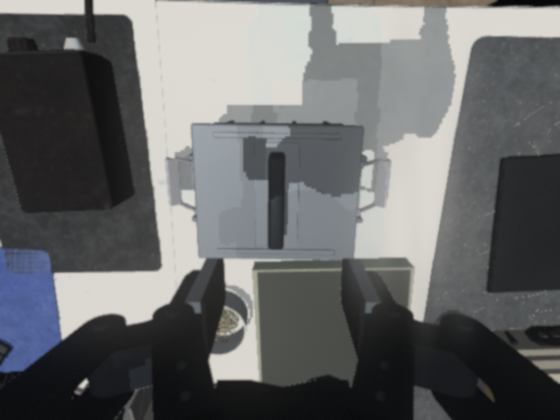

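```bash
python3 -m jog '[[5,0,-0.4,5,0],[5,0,-0.4,10,0],[5,0,-0.4,12.3,0],[5,0,-0.4,12.3,0],[5,0,-0.4,12.3,0],[0,0,-0.4,12.3,0],[0,0,-0.4,12.3,0],[0,0,-0.4,12.3,0],[0,0,-0.4,12.3,0],[0,0,-0.4,12.3,0],[0,0,-0.4,12.3,0]]' 70
```

```text
time: 8.6
eef_pos: [472.3, 54.2, 100.7]
tool_rot: [0.001, -0.011, 1.0, -0.0]
wrist_force: [-0.4, -0.5, 6.2]
grip_width: 10.5
gripper_force: 70.2
```

```bash
python3 -m jog '[[0,0,0,-0.5,0],[0,0,0,-1.5,0],[0,0,0,-3,0],[0,0,0,-5,0],[0,0,0,-7.5,0],[0,0,0,-10,0],[0,0,0,-11,0],[0,0,0,-11,0],[0,0,3,-11,0],[0,0,6,-11,0],[0,0,9,-11,0],[0,0,12,-11,0],[0,0,14,-11,0],[0,0,15,-11,0],[0,0,15,-11,0]]'
python3 - <<'E'
from h import *
f=robot.grab_frame("wrist"); save(f,"w3.png"); P=cloud(f); z=P[...,2]
g=f["pixels"].max(-1)<50
for n_,ff in (("wrist",f),("side",robot.grab_frame("side"))):
    P=cloud(ff); z=P[...,2]; g=ff["pixels"].max(-1)<50
    m=g&(abs(z-8)<5)&(P[...,0]>380)&(P[...,0]<660)&(P[...,1]>220)&(P[...,1]<500)
    n,l,s,_=cv2.connectedComponentsWithStats(m.astype(np.uint8)); i=1+np.argmax(s[1:,4]); q=P[l==i]
    print(n_,s[i,4],q.min(0),q.max(0),cv2.minAreaRect(q[:,:2].astype(np.float32)),np.median(q[:,2]))
save(ff,"s3.png")
P=cloud(ff); z=P[...,2]
m=(z>120)&(z<215)&(P[...,0]>390)&(P[...,0]<550)&(P[...,1]>90)&(P[...,1]<310)
print(np.histogram(z[m],bins=np.arange(120,220,5)))
m=m&(z>175)&(z<208);print(np.percentile(P[m],[2,98],axis=0))
print(robot.get_obs()["eef_pos"],robot.get_obs()["gripper_force"]); go((515,362,211),yaw=0.1)
E
```

```text
time: 10.48
eef_pos: [468.2, 204.2, 208.4]
tool_rot: [-0.001, -0.011, 1.0, -0.0]
wrist_force: [0.4, 0.5, -2.6]
grip_width: 10.5
gripper_force: 69.1
wrist 840 [454.20792903 381.13499903   5.33535717] [514.6557057  419.36110041  10.16941432] ((484.4110412597656, 400.2442932128906), (38.195316314697266, 60.44341278076172), 89.86383056640625) 7.748837573717481
side 2367 [434.37979515 272.9674134    3.11555635] [596.30020202 441.85664452  10.05635864] ((515.2597045898438, 360.44317626953125), (149.36473083496094, 164.73753356933594), 4.818147659301758) 6.508464258494882
(array([   0,    0,    0,    0,    0,    0,    0,    0,    0,    0,    0,
          0,    0,    0,   99, 1751,   41,   50,   53]), array([120, 125, 130, 135, 140, 145, 150, 155, 160, 165, 170, 175, 180,
       185, 190, 195, 200, 205, 210, 215]))
[[412.94387582 138.18110334 193.80179193]
 [518.4318944  263.46343219 202.80035139]]
[468.47533364 203.53184061 208.90742943] 69.14931893348694
t 10.575 turn -0.079
(515, 362, 211) [-4.98 15.75 -0.22]
```

View pics/w3.png

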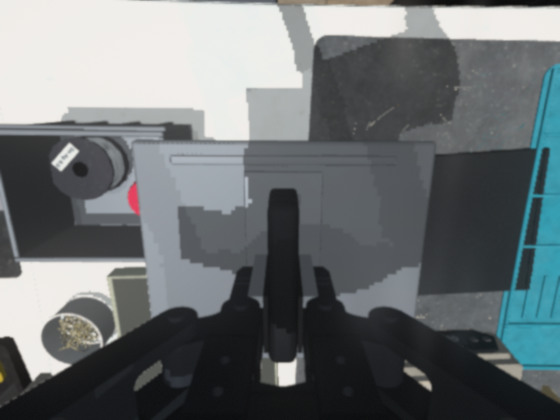

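View pics/s3.png

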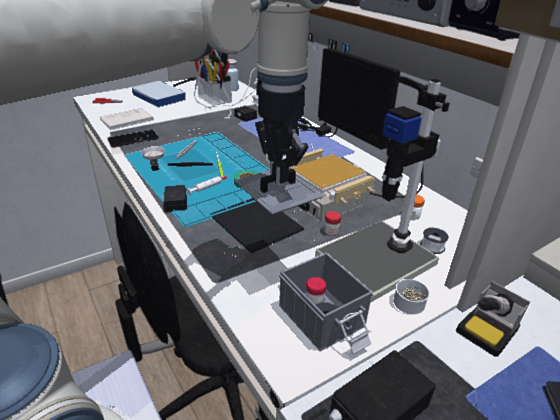

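```bash
python3 - <<'E'
from h import *
f=robot.grab_frame("wrist")
for p in ((152,538),(200,532),(250,526),(288,521),(152,440),(290,425)): print(p,np.round(world(f,p,z=8),1))
f=robot.grab_frame("side"); P=cloud(f);z=P[...,2]
px=f["pixels"].astype(int)
for t in (40,45,50,60):
  m=(px.max(-1)<t)&(abs(z-7)<8)&(P[...,0]>400)&(P[...,0]<640)&(P[...,1]>220)&(P[...,1]<500)
  n,l,s,_=cv2.connectedComponentsWithStats(m.astype(np.uint8)); i=1+np.argmax(s[1:,4]); q=P[l==i][:,:2]
  a=np.radians(5);e=np.array([np.cos(a),np.sin(a)]);h=np.array([-e[1],e[0]])
  print(t,s[i],np.percentile(q@e,[0,1,99,100]).round(),np.percentile(q@h,[0,1,99,100]).round(),cv2.minAreaRect(q.astype(np.float32)))
c=cv2.resize(f["pixels"][170:270,190:320],(780,600),interpolation=cv2.INTER_CUBIC); cv2.imwrite("pics/c4.png",c[...,::-1])
E
```

```text
(152, 538) [439.  443.4   8. ]
(200, 532) [485.7 448.2   8. ]
(250, 526) [538.4 453.7   8. ]
(288, 521) [581.6 457.5   8. ]
(152, 440) [440.4 352.8   8. ]
(290, 425) [586.9 358.2   8. ]
40 [226 227  78  26 300] [471. 471. 615. 618.] [232. 232. 334. 337.] ((517.489501953125, 330.73687744140625), (147.1842498779297, 105.59012603759766), 4.832740306854248)
45 [213 202  91  52 671] [470. 471. 616. 619.] [232. 233. 395. 397.] ((514.9003295898438, 360.6606750488281), (149.3476104736328, 165.3046875), 5.262007713317871)
50 [ 213  202   91   52 2420] [470. 472. 616. 620.] [232. 234. 392. 397.] ((515.1550903320312, 360.85455322265625), (150.06100463867188, 165.29019165039062), 5.120165824890137)
60 [ 213  201   91   72 2949] [419. 428. 616. 621.] [183. 191. 393. 400.] ((498.8079833984375, 334.77398681640625), (215.87107849121094, 196.18365478515625), 89.5198745727539)
```

View pics/c4.png

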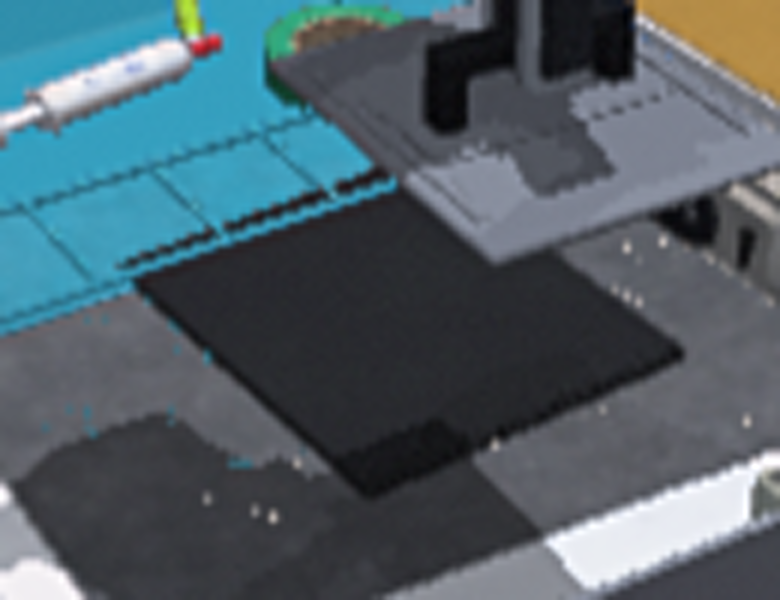

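```bash
python3 -m jog '[[0,-1,3,0,0],[0,-2,6,0,-0.02],[0,-3,9,0,-0.04],[0,-4,12,0,-0.06],[0,-4.8,15,0,-0.07],[0,-4.9,16,0,-0.07],[0,-4.9,16,2,-0.07],[0,-4.9,16,5,-0.07],[0,-4.9,16,8,-0.07],[0,-4.9,16,11,-0.07],[0,-4.9,16,13.5,-0.07],[0,-4.9,16,15,-0.07],[0,-4.9,16,15.5,-0.07],[0,-4.9,16,15.5,-0.07],[0,-4.9,16,15.5,-0.07]]'
python3 - <<'E'
from h import *
f=robot.grab_frame("side"); save(f,"s5.png"); P=cloud(f);z=P[...,2]
m=(z>35)&(z<80)&(P[...,0]>430)&(P[...,0]<600)&(P[...,1]>270)&(P[...,1]<450)
print(np.histogram(z[m],bins=np.arange(34,82,4)))
m&=(z<58); n,l,s,_=cv2.connectedComponentsWithStats(m.astype(np.uint8)); i=1+np.argmax(s[1:,4]);q=P[l==i]
print(cv2.minAreaRect(q[:,:2].astype(np.float32)), np.linalg.lstsq(np.c_[q[:,:2]-[515,365],np.ones(len(q))],q[:,2],rcond=None)[0])
o=robot.get_obs();print(o["eef_pos"],o["wrist_force"],o["wrist_torque"]); go((515,365,30),yaw=.092)
c=cv2.resize(f["pixels"][150:270,190:340],(750,600),interpolation=cv2.INTER_CUBIC); cv2.imwrite("pics/c5.png",c[...,::-1])
E
```

```text
time: 12.55
eef_pos: [514.7, 365.5, 55.7]
tool_rot: [0.001, -0.046, 0.999, 0.001]
wrist_force: [0.4, -0.9, -1.6]
grip_width: 10.5
gripper_force: 69.1
(array([   1,  110, 1055,   65,   18,   23,   28,   31,   51,   64,   23]), array([34, 38, 42, 46, 50, 54, 58, 62, 66, 70, 74, 78]))
((513.5868530273438, 365.37884521484375), (112.12916564941406, 134.31539916992188), 5.9066243171691895) [7.12756708e-03 1.15031012e-02 4.42813298e+01]
[514.71924771 365.5059195   55.69835229] [ 0.15692431 -0.66550402 -1.88782214] [ 0.00492217 -0.03842948 -0.02082445]
t 12.6 turn -0.001
(515, 365, 30) [-0.02 -0.06  2.57]
```

View pics/c5.png

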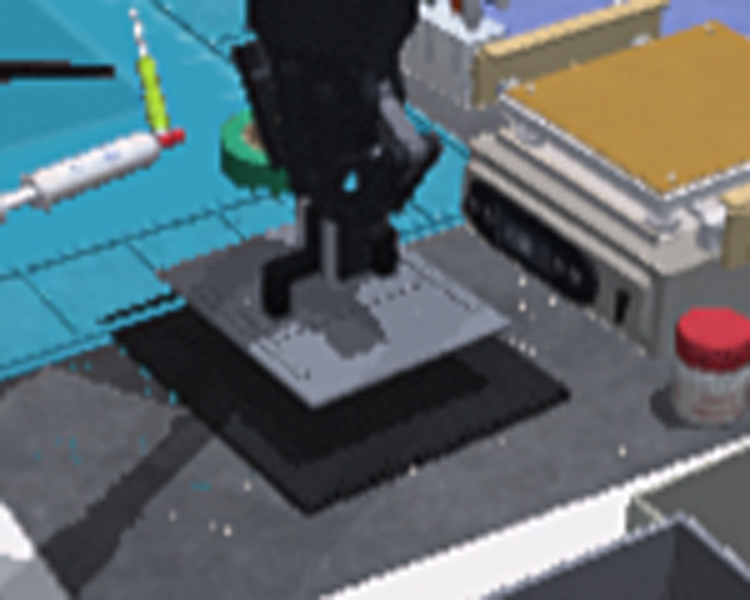

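The lid hovers level over the mat (lid at about row 310, col 335 in the crop), about 25 mm above its resting place. Lowering it slowly now.

```bash
python3 -m jog '[[0,0,0,0.8,0],[0,0,0,1.5,0],[0,0,0,2,0],[0,0,0,2.2,0],[0,0,0,2.3,0],[0,0,0,2.3,0],[0,0,0,2.3,0]]'
python3 -m jog '[[0,0,0,0.05,0],[0,0,0,0.1,0],[0,0,0,0.15,0],[0,0,0,0.2,0],[0,0,0,0.2,0]]'
```

```text
time: 13.48
eef_pos: [514.2, 365.3, 31.6]
tool_rot: [0.0, -0.046, 0.999, 0.0]
wrist_force: [0.5, -0.2, -2.0]
grip_width: 10.2
gripper_force: 69.2
time: 14.1
eef_pos: [514.1, 365.2, 29.7]
tool_rot: [0.0, -0.046, 0.999, 0.0]
wrist_force: [-1.1, -0.5, 2.3]
grip_width: 9.9
gripper_force: 69.6
```

```bash
python3 -m jog '[[0,0,0,0.05,0],[0,0,0,0.05,0]]'
python3 -m jog '[[1.6,0,0,0,0],[2.2,0,0,0,0],[3,0,0,0,0],[4,0,0,0,0],[4,0,0,0,0],[4,0,0,-2,0],[4,0,0,-6,0],[4,0,0,-12,0],[4,0,0,-16,0],[4,0,0,-16,0],[4,0,0,-16,0]]'
python3 - <<'E'
from h import *
f=robot.grab_frame("side"); P=cloud(f);z=P[...,2]
m=(z>14)&(z<25)&(P[...,0]>430)&(P[...,0]<600)&(P[...,1]>270)&(P[...,1]<450)
n,l,s,_=cv2.connectedComponentsWithStats(m.astype(np.uint8)); i=1+np.argmax(s[1:,4]);q=P[l==i]
print(cv2.minAreaRect(q[:,:2].astype(np.float32)), np.linalg.lstsq(np.c_[q[:,:2]-[515,365],np.ones(len(q))],q[:,2],rcond=None)[0])
c=cv2.resize(f["pixels"][150:360,170:400],(657,600),interpolation=cv2.INTER_CUBIC); cv2.imwrite("pics/c6.png",c[...,::-1])
E
```

```text
time: 14.35
eef_pos: [514.1, 365.2, 29.7]
tool_rot: [0.0, -0.046, 0.999, 0.0]
wrist_force: [-4.2, -2.3, 5.3]
grip_width: 10.4
gripper_force: 70.1
time: 15.72
eef_pos: [514.0, 365.1, 189.2]
tool_rot: [0.0, -0.046, 0.999, 0.0]
wrist_force: [-0.0, -0.5, -0.8]
grip_width: 40.3
gripper_force: 0.0
((512.7969970703125, 363.2891845703125), (111.63432312011719, 132.32907104492188), 4.939415454864502) [1.74204699e-03 1.26742973e-03 1.77683365e+01]
```

View pics/c6.png

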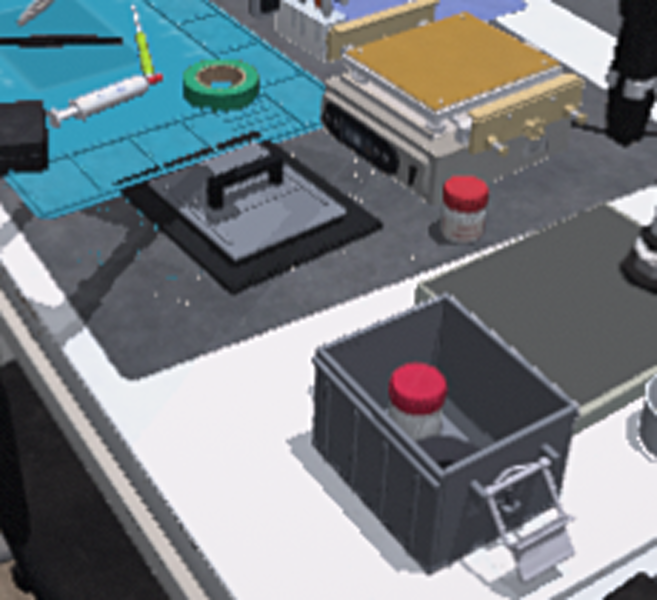

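The lid lies flat and centred on the mat (row 200, col 250 in the crop) with its handle up. The near clip hangs open, and the jar, tape and case look unmoved.

```bash
python3 -c "
from workcell import robot
print(robot.hand_in())"
```

```text
the job is handed in; nothing more can be done
None
```

I flipped both clips open, set the lid down flat and handle-up, fully on the rubber mat, and handed the job in at about 16 s of the 61 s limit; the jar, tape roll and case look undisturbed in the final picture.

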